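# Put the spare feed roller away in its V-block stand

### The job

Put the spare feed roller of the tube cutter away: stand it upright on the base plate of the V-block stand, push it fully home into the V so that it rests centred against both faces, and then set the sheet-metal cover over roller and V-block so that it sits flat on the base plate. Leave the other things on the bench where they are.

Things in the scene. Friction and masses are not known exactly. Their poses are not given: they have to be found in the camera images.
- feed_roller: bare steel roller, a plain cylinder 56 mm in diameter and 80 mm tall, about 0.6 kg, standing upright at the start; two thin dark bands round it, bore shown on top. Origin: centre of its lower end; z along its axis. It slides on the smooth stand at a push of 1 to 4 N; 10 to 20 N into the V does no harm
- v_stand: fixed stand: grey plate 144 (x) x 124 (y) x 10 mm with a smooth steel V-block at its rear. Origin: centre of the plate's underside, on the bench; z up, x points into the V, which opens to -x, roughly to the robot. Two upright 45-degree faces meet at x = +45, y = 0 mm. Block: x +13 to +57, y -38 to +38, top 84 mm over the bench. In front of it the plate is flat and free
- v_home (a point): on the plate's top face (10 mm over the bench): where the centre of the roller's lower end lies when the roller is fully home against both faces of the V: x = +5.4, y = 0 mm in the stand's frame; same axes as the stand
- cover_seat (a point): on the plate's top face: where the cover's origin lies when it is over V-block and roller: x = +17.2, y = 0 mm in the stand's frame; same axes as the stand
- cover: bare sheet-metal box, open below, outside 98 (x) x 94 (y) x 95 mm high, inside 92 x 88 x 92, 0.25 kg. Black bar handle on top: 70 mm long (x), 18 wide (y), 14 high, its middle 121 mm over the lower rim, 19 mm free under it. Origin: centre of the lower rim; z up. Sides along the stand's, it has 6 mm play each way round block and roller; a roller further out of the V holds it up
- tape_measure: bystander: black pocket tape measure, 58 x 71 x 32 mm, origin under its centre
- screwdriver: bystander: screwdriver 190 mm long, origin under its centre
- tape_roll: bystander: roll of black adhesive tape lying flat, 62 mm across, 19 mm high, origin under its centre
There are look-alikes about, which are no part of the job. What is shaped like the v_stand but red is not meant.

How it is judged:
By the outcome, as a careful person would: the job done as asked, in the order asked, and still so for the second after the job is handed in, with the robot touching nothing.
It also fails if it takes over 69 s, if anything falls off the work surface, if the arm or the gripper's body presses on something with over 40 N, if the wrist force passes 120 N, or if a joint passes its speed limit or range.

### The arm

A 7-joint arm with a two-finger parallel gripper is mounted at the origin on a cart in front of the work surface, level with it; the furniture and walls round the work are solid. World frame = base frame: x ahead of the robot, y to its left, z up, the work surface at z = 0. Lengths are in mm, angles in rad, forces in N, time in s.
With the tool pointing down it reaches from about 375 to 925 mm from the base axis. Payload 3.1 kg.
Tool frame: the origin (TCP) lies midway between the tips of the shut fingers; the grasp point (between the pads) lies 19 mm behind it (arm.tcp_to_grasp is the distance from the TCP to the grasp point, in mm); z points along the fingers, y is the direction in which the jaws open and shut (so a half turn about z gives the same grasp; the last joint's range is limited). The gripper opens to 85 mm and grips with 20 to 120 N. Pads are 22 mm wide; open, the fingers measure 114 mm over their backs; the gripper's body (76 mm by 85 mm) begins 54 mm behind the grasp point. The pads swing forward as they close: fully open they stand 13 mm farther back than shut.
Start: joints at [-1.243, 0.383, 0.044, 1.598, -0.018, 1.161, -0.05], TCP at [268.461, 591.973, 231.269] pointing down, gripper open.
Joint ranges: [-2.61, 2.61], [-0.41, 2.15], [-1.48, 1.57], [0, 2.5], [-1.57, 4.71], [0.05, 1.97], [-2.85, 2.85]. Speed limits (rad/s): [2.79, 2.79, 3.14, 3.14, 3.14, 3.14, 3.14].

### API

Orientations are given as a unit quaternion [x, y, z, w].
In Python, from cell import arm gives the robot as it stands.
- The arm moves only by the shell command python3 -m jog 'ROWS' [FORCE]. ROWS is text: rows parted by semicolons, each of 5 numbers parted by spaces: the gripper's target within -1 to 1 (shut at 1, half-way at 0, fully open at -1), then the shift along the tool's x, y, z scaled (see below), then the turn about the tool's z scaled (see below). In form: fingers tx ty tz yaw; .... A call has 1 to 12 rows; each row shifts and turns the commanded pose from where the row before left it, along the tool's axes as they then stand; what a row does not reach is not made up. The controller multiplies each number of a shift by 0.06 m and each number of a turn by 0.12 rad. A row lasts 1/8 s, in which the tool goes at most 62.5 mm and 10.7 degrees, less where a joint would pass 70% of its speed; a pose out of reach is approached as far as the arm can. A call with a number of a shift or a turn outside -1 to 1 is refused whole. A call with a gripper value outside its range is refused whole. The fingers move at their own pace and stop on an object; FORCE is the grip in N (left out, the last holds). Time passes only in rows, so rows that do not move let the fingers close. It gives the time, the measured TCP pose, the force and the opening at its end, in the units of the state.
- arm.sense(): the state, without advancing time (a new reading comes with each control period).
- arm.capture(name): name is "side" or "top"; returns the picture (384x512x3 uint8, red, green, blue); there is no depth.
- arm.camera_model(name): a dict with "fx", "fy", "cx", "cy" (pixels), "D" ([k1, k2, p1, p2, k3] as OpenCV has them; the pictures are not rectified), "view" (4x4, takes a point from world to camera coordinates). Camera axes: x right, y down, z forward; pixel columns grow to the right and rows downward; lengths in mm; the calibration is good to about 2 mm. A picture is of the moment at which its call begins. camera_model takes no time and is no camera call.
- arm.sign_off(): hands the job in, once; it reports no verdict.
The state is a dict: "t": time; "q": joint angles; "joint_velocities": joint speeds; "effort": joint torques, N m; "tool_pos": TCP position; "orientation": TCP orientation; "contact_force": force on the tool from outside, world axes, zero at the start; "torque": the same for the moment, N m; "width": opening from 0.0 (shut) to 1.0 (fully open).
Only numpy, scipy, OpenCV 4.12 (cv2) and the standard library are available. Lean on these libraries where they do the work, as an engineer would, in place of code of your own. Each camera call takes 0.05 s, during which the arm holds its last target.

## Working session

There is one attempt and no reset: what is moved stays moved. The work goes in short steps, Python scripts to look and compute and a shell command to move; the robot and the scene stay as the last step left them, time stands still between calls to the robot, and variables do not carry over. Pictures are saved under pics/ and viewed, and the job is handed in when it is done.

```bash
ls; mkdir -p pics; python3 - <<'E'
from cell import arm
import cv2
for n in ("side","top"):
    im=arm.capture(n); cv2.imwrite(f"pics/{n}0.png",im[:,:,::-1]); 
    m=arm.camera_model(n); print(n,{k:(v if k!='view' else [[round(x,4) for x in r] for r in v]) for k,v in m.items()})
print(arm.sense(), arm.tcp_to_grasp)
E
```

```text
pics
side {'fx': 399.3611165234975, 'fy': 399.3611165234975, 'cx': 254.038709832868, 'cy': 193.34925345064136, 'D': array([0.02422548, 0.        , 0.        , 0.        , 0.        ]), 'view': [[np.float64(-0.9997), np.float64(-0.0243), np.float64(0.0003), np.float64(502.689)], [np.float64(-0.0134), np.float64(0.5403), np.float64(-0.8414), np.float64(140.0505)], [np.float64(0.0203), np.float64(-0.8411), np.float64(-0.5404), np.float64(763.0785)], [np.float64(0.0), np.float64(0.0), np.float64(0.0), np.float64(1.0)]]}
top {'fx': 358.1216945921899, 'fy': 358.1216945921899, 'cx': 253.9613659842869, 'cy': 183.6697986847955, 'D': array([-0.05323265,  0.        ,  0.        ,  0.        ,  0.        ]), 'view': [[np.float64(0.0265), np.float64(-0.9995), np.float64(-0.0149), np.float64(-190.9411)], [np.float64(-0.9856), np.float64(-0.0237), np.float64(-0.1674), np.float64(517.3872)], [np.float64(0.167), np.float64(0.0191), np.float64(-0.9858), np.float64(853.7734)], [np.float64(0.0), np.float64(0.0), np.float64(0.0), np.float64(1.0)]]}
{'t': 0.1, 'q': array([-1.24281196,  0.38376559,  0.0438332 ,  1.59942877, -0.01788692,
        1.16121676, -0.04992213]), 'joint_velocities': array([ 0.00073664, -0.00184593,  0.00010358, -0.00418796,  0.00114678,
       -0.00120168, -0.00169858]), 'effort': array([ 2.78062194e-03, -4.34728718e+01,  1.02924976e+00, -2.50456721e+01,
        1.07930144e-02,  5.38669992e-03, -1.36308662e-05]), 'tool_pos': array([268.11839633, 591.17453103, 229.99928243]), 'orientation': array([ 2.11255285e-01,  9.77430168e-01, -1.19839264e-03, -1.88252254e-04]), 'contact_force': array([-0.54338721,  0.04291038, -1.09022519]), 'torque': array([ 0.01138323,  0.05809172, -0.01871985]), 'width': 1.0048424312360278} 18.700000000000003
```

View pics/side0.png

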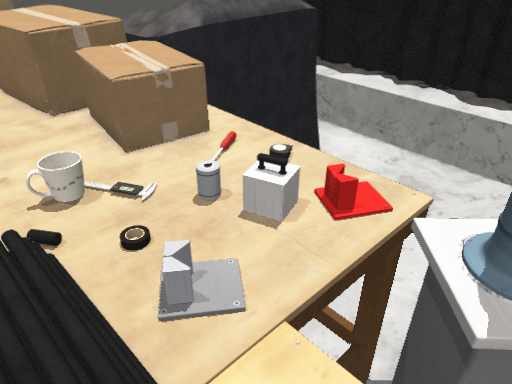

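View pics/top0.png

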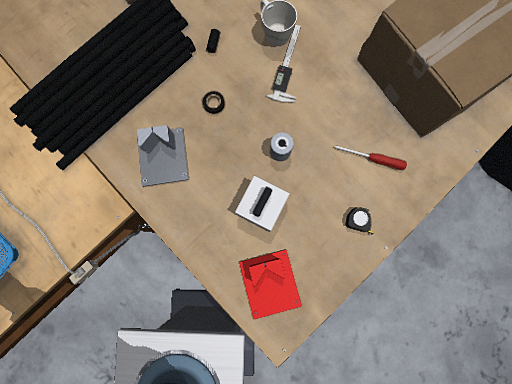

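Side view: the roller is at (208,180), the cover at (271,188), the grey stand at (200,285), and a red look-alike stand at (352,195). In the top view these are at (281,147), (263,203), (162,157) and (270,283).
Possible mix-ups:
- **Roller:** the mug at side (62,177), the tape roll at (135,237) and the black cylinder at (45,237). The bare steel cylinder with the bore is the one I want.
- **Stand:** grey or red. I want the grey one.

I'll check these choices in close crops.

```bash
cat > h.py <<'E'
import numpy as np, cv2
from cell import arm
def cam(n):
    m=arm.camera_model(n); K=np.array([[m['fx'],0,m['cx']],[0,m['fy'],m['cy']],[0,0,1.]]); return K,np.array(m['D'],float),np.array(m['view'],float)
def px2w(n,uv,z):
    K,D,V=cam(n); p=cv2.undistortPoints(np.array(uv,float).reshape(-1,1,2),K,D).reshape(-1,2)
    R,t=V[:3,:3],V[:3,3]; c=-R.T@t; d=np.c_[p,np.ones(len(p))]@R
    s=(z-c[2])/d[:,2]; return c+s[:,None]*d
def w2px(n,P):
    K,D,V=cam(n); return cv2.projectPoints(np.array(P,float).reshape(-1,1,3),cv2.Rodrigues(V[:3,:3])[0],V[:3,3],K,D)[0].reshape(-1,2)
def crop(n,im,x0,y0,w,h,f,name):
    c=cv2.resize(im[y0:y0+h,x0:x0+w,::-1],None,fx=f,fy=f,interpolation=cv2.INTER_CUBIC)
    cv2.imwrite('pics/'+name+'.png',c)
E
python3 - <<'E'
import cv2,numpy as np
from h import crop
t=cv2.imread('pics/top0.png');s=cv2.imread('pics/side0.png')
f=lambda im,x,y,w,h,k:cv2.resize(im[y:y+h,x:x+w],None,fx=k,fy=k,interpolation=cv2.INTER_CUBIC)
cv2.imwrite('pics/ct.png',np.hstack([f(t,125,115,75,80,5),f(t,225,125,75,80,5)]))
cv2.imwrite('pics/cs.png',np.hstack([f(s,150,235,100,90,4),f(s,190,140,100,90,4)]))
E
```

```text
(no output)
```

View pics/ct.png

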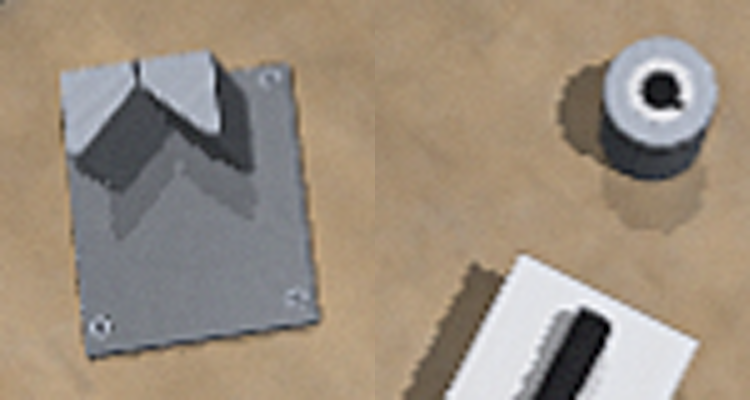

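View pics/cs.png

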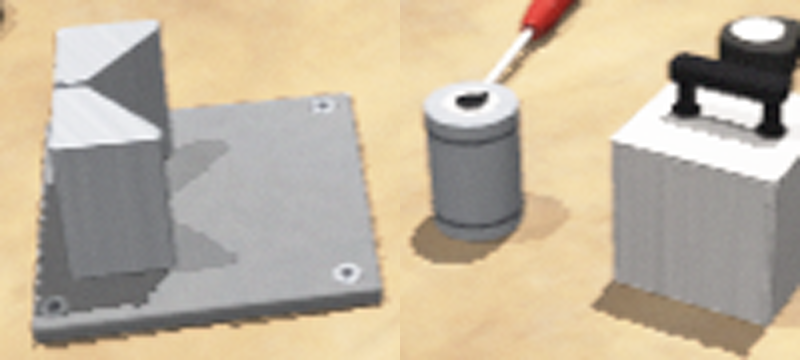

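```bash
python3 - <<'E'
import cv2,numpy as np
t=cv2.imread('pics/top0.png');s=cv2.imread('pics/side0.png')
f=lambda im,x,y,w,h,k:cv2.resize(im[y:y+h,x:x+w],None,fx=k,fy=k,interpolation=cv2.INTER_CUBIC)
cv2.imwrite('pics/cc.png',np.hstack([f(t,225,165,75,75,5),f(s,235,145,75,75,5)]))
E
```

```text
(no output)
```

View pics/cc.png

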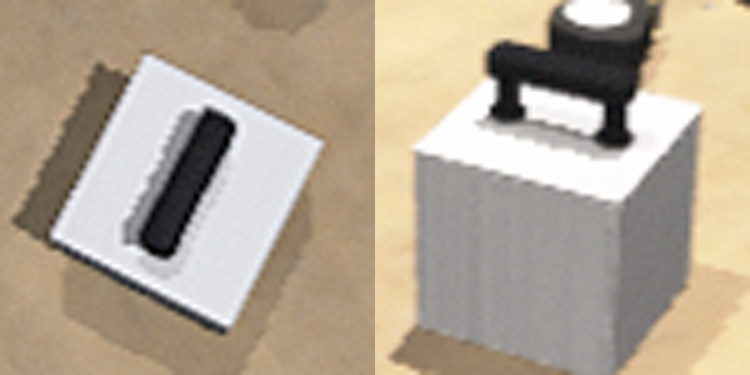

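```bash
cat > fit.py <<'E'
from h import *
from scipy.optimize import least_squares
def fit(obs,x0):
    # obs: (cam, px, local xyz)
    def r(p):
        c,s=np.cos(p[2]),np.sin(p[2]); o=[]
        for n in ('top','side'):
            q=[b for b in obs if b[0]==n]
            if q:
                L=np.array([b[2] for b in q],float); W=np.c_[p[0]+c*L[:,0]-s*L[:,1],p[1]+s*L[:,0]+c*L[:,1],L[:,2]]
                o.append((w2px(n,W)-np.array([b[1] for b in q])).ravel())
        return np.concatenate(o)
    a=least_squares(r,x0,loss='soft_l1'); return a.x,np.round(r(a.x).reshape(-1,2),1)
E
python3 - <<'E'
from fit import *
def P(x,y,k,ox,oy): return (x/k+ox-.5+.5/k, y/k+oy-.5+.5/k)
T=lambda x,y:P(x,y,5,125,115); S=lambda x,y:P(x,y,4,150,235)
st=[('top',T(90,357),(-72,62,10)),('top',T(318,322),(-72,-62,10)),('top',T(290,62),(72,-62,10)),('top',T(137,86),(45,0,84)),('top',T(62,72),(57,38,84)),('top',T(210,52),(57,-38,84)),('top',T(75,157),(13,38,84)),('top',T(218,133),(13,-38,84)),
('side',S(345,95),(-72,-62,10)),('side',S(382,292),(-72,62,10)),('side',S(33,320),(72,62,10)),('side',S(90,83),(45,0,84)),('side',S(50,150),(57,38,84)),('side',S(162,138),(13,38,84)),('side',S(160,20),(13,-38,84)),('side',S(57,30),(57,-38,84))]
for sel in ('top','side','both'):
    x,r=fit([o for o in st if sel in('both',o[0])],[550,60,0]); print(sel,x, np.degrees(x[2]))
print(r.tolist())
c,s=np.cos(x[2]),np.sin(x[2])
for n,d in(('home',5.4),('seat',17.2)): print(n,x[0]+d*c,x[1]+d*s)
ro=[P(285,92,5,225,125)]; print(px2w('top',ro,80)); print(px2w('side',[P(72,104,4,190,140)],80))
T=lambda x,y:P(x,y,5,225,165); S=lambda x,y:P(x-375,y,5,235,145)
a,b=49,47
cv=[('top',T(147,55),(a,b,95)),('top',T(323,143),(a,-b,95)),('top',T(228,333),(-a,-b,95)),('top',T(52,240),(-a,b,95)),
('side',S(415,150),(a,b,95)),('side',S(622,203),(-a,b,95)),('side',S(702,103),(-a,-b,95)),('side',S(415,325),(a,b,0)),('side',S(610,375),(-a,b,0))]
print(px2w('top',[o[1] for o in cv[:4]],95))
for sel in ('top','side','both'):
    x,r=fit([o for o in cv if sel in('both',o[0])],[430,-200,-.45]); print(sel,x, np.degrees(x[2]))
print(r.tolist())
E
```

```text
top [5.95435915e+02 6.75383746e+01 1.78617528e-01] 10.23403052016303
side [5.95434462e+02 7.10384081e+01 1.66541312e-01] 9.542114266647935
both [5.95698348e+02 6.93109040e+01 1.70992264e-01] 9.797135034035728
[[-1.6, 0.0], [-0.4, 0.2], [-0.8, -0.1], [-0.2, -0.5], [-0.7, -0.0], [-0.1, -0.6], [-1.8, -0.1], [0.1, 0.2], [1.4, -1.7], [0.4, -1.4], [-0.3, 1.8], [-1.6, -0.5], [-0.0, -0.6], [0.1, -0.5], [0.1, -1.0], [0.3, -1.1]]
home 601.0195961109638 70.2297692643835
seat 612.6475097283411 72.23765992545322
[[ 617.94687285 -243.31931066   80.        ]]
[[ 617.16662903 -239.17813608   80.        ]]
[[ 532.4292033  -178.39486093   95.        ]
 [ 492.47870205 -261.8436212    95.        ]
 [ 403.09827775 -219.12388912   95.        ]
 [ 443.89242579 -136.57957736   95.        ]]
top [ 4.67967626e+02 -1.98966362e+02 -4.47967218e-01] -25.666630931170527
side [ 4.68590015e+02 -1.97678677e+02 -4.36527122e-01] -25.011161749057543
both [ 4.68189071e+02 -1.98659191e+02 -4.44514458e-01] -25.468802380039087
[[-0.5, -0.1], [0.1, 0.1], [0.4, -0.3], [-0.6, -0.1], [-0.2, -0.9], [-0.3, -0.9], [0.2, -0.2], [0.4, -0.2], [0.4, 1.3]]
```

```bash
cat > d.py <<'E'
import sys
from h import *
from scipy.spatial.transform import Rotation as Ro
# usage: d.py x y z yawdeg(tool x dir, mod 180)
s=arm.sense(); R=Ro.from_quat(s['orientation']).as_matrix()
print('t',round(s['t'],2),'pos',np.round(s['tool_pos'],1),'yaw',round(np.degrees(np.arctan2(R[1,0],R[0,0])),2),'z',np.round(R[:,2],3),'F',np.round(s['contact_force'],1),'w',round(s['width'],3),'q7',round(s['q'][6],2))
if len(sys.argv)>1:
    x,y,z,a=map(float,sys.argv[1:5]); d=R.T@(np.array([x,y,z])-s['tool_pos'])
    dy=np.degrees(np.arctan2(R[1,0],R[0,0]))-a; dy=(dy+90)%180-90
    print('shift units',np.round(d/60,3),'yaw units',round(np.radians(dy)/.12,3))
E
python3 -m jog '-1 0 0 0 -1;-1 0 0 0 -1;-1 0 0 0 -1;-1 0 0 0 -1;-1 0 0 0 -0.97;-1 0 0 0 0'; python3 d.py 617.5 -241 230 9.8
```

```text
t: 0.85
tool_pos: [268.4, 591.5, 230.5]
orientation: [-0.085, 0.996, -0.001, -0.0]
contact_force: [-1.1, 1.1, -0.7]
width: 1.0
t 0.85 pos [268.4 591.5 230.5] yaw -170.3 z [-0.001 -0.001 -1.   ] F [-1.1  1.1 -0.7] w 1.0 q7 0.51
shift units [ -3.398 -14.657   0.022] yaw units -0.015
```

```bash
python3 -m jog '-1 -0.2 -0.5 0 0;-1 -0.2 -0.85 0 0;-1 -0.2 -0.85 0 0;-1 -0.2 -0.85 0 0;-1 -0.2 -0.85 0 0;-1 -0.2 -0.85 0 0;-1 -0.2 -0.85 0 0;-1 -0.2 -0.85 0 0;-1 -0.2 -0.85 0 0;-1 -0.2 -0.85 0 0;-1 -0.2 -0.85 0 0;-1 -0.2 -0.5 0 0'; python3 d.py 617.5 -241 150 9.8
```

```text
t: 2.35
tool_pos: [507.6, 51.2, 231.3]
orientation: [-0.082, 0.997, -0.0, 0.0]
contact_force: [0.9, 0.1, 0.1]
width: 0.995
t 2.35 pos [507.6  51.2 231.3] yaw -170.58 z [ 0. -0. -1.] F [0.9 0.1 0.1] w 0.995 q7 1.6
shift units [-1.01  -5.104  1.358] yaw units -0.056
```

```bash
python3 -m jog '-1 -0.2 -0.6 0 0;-1 -0.2 -0.8 0 0;-1 -0.2 -0.8 0.2 0;-1 -0.2 -0.8 0.3 0;-1 -0.2 -0.8 0.3 0;-1 0 -0.8 0.3 0;-1 0 -0.5 0.25 0;-1 0 0 0 0;-1 0 0 0 0'; python3 d.py 617.5 -241 120 9.8
python3 - <<'E'
from h import *
a=arm.capture('top');b=arm.capture('side')
cv2.imwrite('pics/a1.png',np.hstack([cv2.resize(a[90:230,200:360,::-1],None,fx=2.5,fy=2.5),cv2.resize(b[80:220,130:290,::-1],None,fx=2.5,fy=2.5)]))
E
```

```text
t: 3.48
tool_pos: [618.5, -235.3, 150.2]
orientation: [-0.085, 0.996, 0.001, -0.0]
contact_force: [-0.1, 0.4, 0.1]
width: 0.999
t 3.48 pos [ 618.5 -235.3  150.2] yaw -170.23 z [-0.     0.001 -1.   ] F [-0.1  0.4  0.1] w 0.999 q7 2.24
shift units [ 0.033 -0.091  0.503] yaw units -0.004
```

View pics/a1.png

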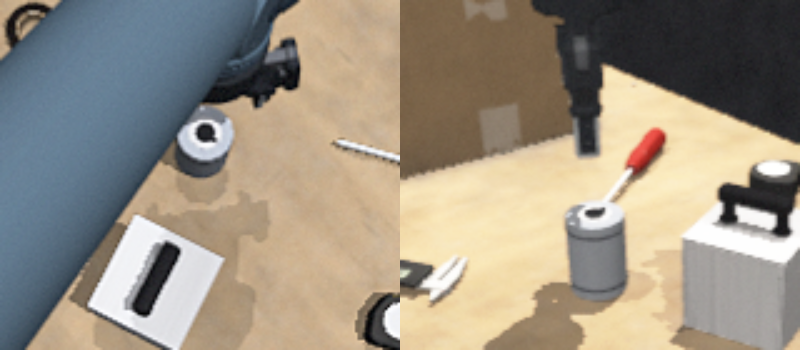

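```bash
python3 -m jog '-1 0.03 -0.08 0.2 0;-1 0 0 0.4 0;-1 0 0 0.5 0;-1 0 0 0.5 0;-1 0 0 0.25 0;-1 0 0 0.12 0;-1 0 0 0 0' 40; python3 d.py 617.5 -241 32 9.8
```

```text
t: 4.45
tool_pos: [617.5, -241.8, 32.2]
orientation: [-0.085, 0.996, -0.0, 0.0]
contact_force: [-0.2, -0.2, 0.4]
width: 0.998
t 4.45 pos [ 617.5 -241.8   32.2] yaw -170.22 z [ 0. -0. -1.] F [-0.2 -0.2  0.4] w 0.998 q7 2.3
shift units [-0.002  0.013  0.004] yaw units -0.003
```

```bash
python3 -m jog '0.2 0 0 0 0;0.5 0 0 0 0;0.8 0 0 0 0;1 0 0 0 0;1 0 0 0 0;1 0 0 0 0;1 0 0 0 0;1 0 0 0 0' 40; python3 d.py 617.5 -241 150 9.8
```

```text
t: 5.45
tool_pos: [618.4, -241.8, 33.6]
orientation: [-0.085, 0.996, -0.0, 0.001]
contact_force: [-1.5, 0.9, 6.1]
width: 0.647
t 5.45 pos [ 618.4 -241.8   33.6] yaw -170.22 z [ 0.002 -0.    -1.   ] F [-1.5  0.9  6.1] w 0.647 q7 2.3
shift units [ 0.008  0.014 -1.941] yaw units -0.002
```

```bash
python3 -m jog '1 0 0 -0.2 0;1 0 0 -0.4 0;1 0 0 -0.5 0;1 0 0 -0.5 0;1 0 0 -0.4 0;1 0 0 0 0;1 0 0 0 0'; python3 d.py 586.2 67.7 150 9.8
```

```text
t: 6.32
tool_pos: [615.7, -241.0, 150.1]
orientation: [-0.085, 0.996, 0.001, -0.002]
contact_force: [0.3, 1.4, -6.0]
width: 0.647
t 6.33 pos [ 615.7 -241.   150.1] yaw -170.23 z [-0.004  0.001 -1.   ] F [ 0.3  1.4 -6. ] w 0.647 q7 2.25
shift units [-0.388  5.154  0.009] yaw units -0.004
```

```bash
python3 -m jog '1 0 0.25 0 0;1 0 0.5 0 0;1 -0.05 0.6 0 0;1 -0.05 0.6 0 0;1 -0.05 0.6 0 0;1 -0.05 0.6 0 0;1 -0.05 0.6 0 0;1 -0.05 0.6 0 0;1 -0.05 0.5 0 0;1 -0.04 0.3 0 0;1 0 0 0 0;1 0 0 0 0'; python3 d.py 586.2 67.7 150 9.8
python3 - <<'E'
from h import *
b=arm.capture('side')
cv2.imwrite('pics/a2.png',cv2.resize(b[130:330,110:310,::-1],None,fx=3,fy=3))
E
```

```text
t: 7.82
tool_pos: [587.8, 64.6, 151.8]
orientation: [-0.084, 0.996, -0.001, -0.0]
contact_force: [-0.5, -0.7, -5.0]
width: 0.648
t 7.83 pos [587.8  64.6 151.8] yaw -170.34 z [-0.    -0.002 -1.   ] F [-0.5 -0.7 -5. ] w 0.648 q7 1.7
shift units [0.017 0.056 0.031] yaw units -0.021
```

View pics/a2.png

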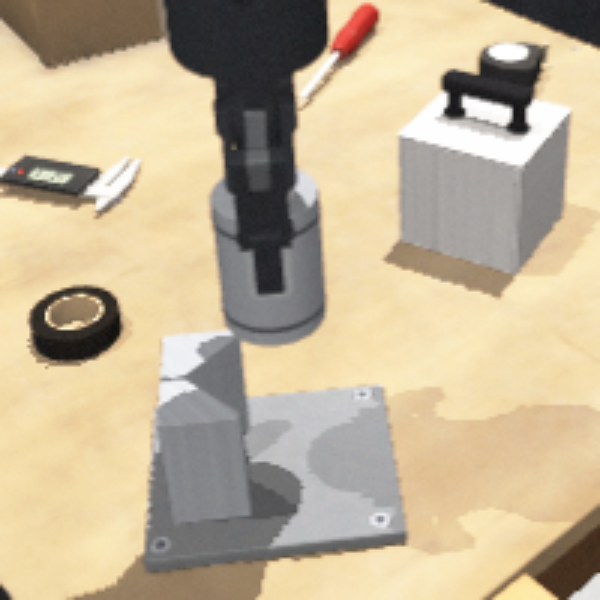

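```bash
python3 -m jog '1 0.02 0.05 0.2 0;1 0.02 0 0.35 0;1 0 0 0.35 0;1 0 0 0.35 0;1 0 0 0.25 0;1 0 0 0.1 0;1 0 0 0.05 0;1 0 0 0 0;1 0 0 0 0'; python3 d.py 586.2 67.7 44 9.8
```

```text
t: 9.0
tool_pos: [585.7, 69.4, 53.8]
orientation: [-0.085, 0.996, 0.0, 0.001]
contact_force: [-0.1, 1.7, -4.8]
width: 0.643
t 9.0 pos [585.7  69.4  53.8] yaw -170.22 z [ 0.002  0.    -1.   ] F [-0.1  1.7 -4.8] w 0.643 q7 1.75
shift units [-0.002 -0.03   0.164] yaw units -0.004
```

```bash
python3 -m jog '1 0 0 0.06 0;1 0 0 0.05 0;1 0 0 0.03 0;1 0 0 0 0;1 0 0 0 0'; python3 d.py 586.2 67.7 44 9.8
```

```text
t: 9.62
tool_pos: [585.1, 69.3, 44.7]
orientation: [-0.085, 0.996, -0.0, 0.0]
contact_force: [-0.5, -0.1, -4.2]
width: 0.644
t 9.62 pos [585.1  69.3  44.7] yaw -170.22 z [ 0. -0. -1.] F [-0.5 -0.1 -4.2] w 0.644 q7 1.76
shift units [-0.014 -0.03   0.011] yaw units -0.003
```

```bash
python3 -m jog '1 0 0 0.02 0;1 0 0 0.02 0;1 0 0 0 0;1 0 0 0 0'; python3 d.py 586.2 67.7 44 9.8
```

```text
t: 10.12
tool_pos: [585.3, 69.4, 43.6]
orientation: [-0.085, 0.996, 0.0, 0.0]
contact_force: [-3.3, 0.1, 5.4]
width: 0.644
t 10.12 pos [585.3  69.4  43.6] yaw -170.23 z [ 0.     0.001 -1.   ] F [-3.3  0.1  5.4] w 0.644 q7 1.76
shift units [-0.009 -0.03  -0.007] yaw units -0.004
```

```bash
python3 -m jog '0.3 0 0 0 0;0 0 0 0 0;-0.5 0 0 0 0;-1 0 0 0 0;-1 0 0 0 0;-1 0 0 0 0;-1 0 0 0 0;-1 0.1 0 0 0;-1 0.3 0 0 0;-1 0.4 0 0 0;-1 0.3 0 0 0;-1 0 0 0 0'; python3 d.py 586.2 67.7 44 9.8
python3 - <<'E'
from h import *
b=arm.capture('side')
cv2.imwrite('pics/a3.png',cv2.resize(b[150:330,110:310,::-1],None,fx=3,fy=3))
E
```

```text
t: 11.62
tool_pos: [518.0, 57.7, 41.9]
orientation: [-0.085, 0.996, 0.0, -0.001]
contact_force: [0.4, -0.6, 0.0]
width: 1.0
t 11.62 pos [518.   57.7  41.9] yaw -170.25 z [-0.002 -0.    -1.   ] F [ 0.4 -0.6  0. ] w 1.0 q7 1.75
shift units [-1.149 -0.028 -0.037] yaw units -0.007
```

View pics/a3.png

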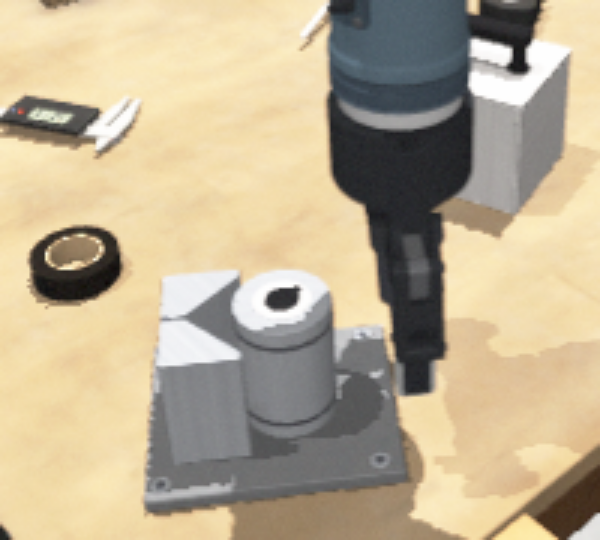

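```bash
python3 -m jog '0 0 0 0.06 0;0.5 0 0 0.05 0;1 0 0 0 0;1 0 0 0 0;1 0 0 0 0;1 0 0 0 0;1 0 0 0 0'; python3 d.py 562.6 63.6 35 9.8
```

```text
t: 12.55
tool_pos: [520.0, 58.1, 35.7]
orientation: [-0.085, 0.996, 0.0, 0.0]
contact_force: [0.2, 1.0, -0.1]
width: -0.002
t 12.55 pos [520.   58.1  35.7] yaw -170.22 z [ 0.  0. -1.] F [ 0.2  1.  -0.1] w -0.002 q7 1.75
shift units [-0.715 -0.031  0.012] yaw units -0.003
```

```bash
python3 -m jog '1 -0.15 -0.03 0 0;1 -0.15 0 0 0;1 -0.08 0 0 0;1 -0.06 0 0 0;1 -0.05 0 0 0;1 -0.05 0 0 0;1 -0.04 0 0 0;1 0 0 0 0'; python3 d.py 562.6 63.6 35 9.8
python3 - <<'E'
from h import *
b=arm.capture('side')
cv2.imwrite('pics/a4.png',cv2.resize(b[200:330,130:280,::-1],None,fx=4,fy=4))
E
```

```text
t: 13.55
tool_pos: [554.7, 62.3, 35.6]
orientation: [-0.085, 0.996, -0.0, 0.0]
contact_force: [-1.3, -0.7, -0.1]
width: 0.002
t 13.55 pos [554.7  62.3  35.6] yaw -170.22 z [ 0. -0. -1.] F [-1.3 -0.7 -0.1] w 0.002 q7 1.76
shift units [-0.133 -0.     0.009] yaw units -0.003
```

View pics/a4.png

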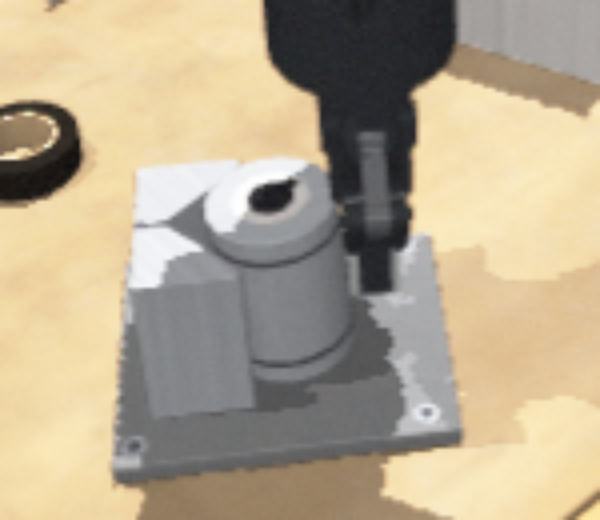

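```bash
python3 -m jog '1 -0.04 0 0 0;1 -0.03 0 0 0;1 -0.03 0 0 0;1 0 0 0 0'; python3 d.py 562.6 63.6 35 9.8
```

```text
t: 14.1
tool_pos: [560.2, 63.4, 35.5]
orientation: [-0.085, 0.996, 0.0, -0.0]
contact_force: [-3.2, 0.1, -0.6]
width: -0.002
t 14.1 pos [560.2  63.4  35.5] yaw -170.21 z [-0.001  0.    -1.   ] F [-3.2  0.1 -0.6] w -0.002 q7 1.76
shift units [-0.04  -0.004  0.008] yaw units -0.001
```

```bash
python3 -m jog '1 -0.03 0 0 0;1 0 0 0 0'; python3 d.py 562.6 63.6 35 9.8
```

```text
t: 14.35
tool_pos: [560.5, 63.9, 35.1]
orientation: [-0.085, 0.996, 0.0, -0.002]
contact_force: [-5.2, 0.1, 1.1]
width: -0.0
t 14.35 pos [560.5  63.9  35.1] yaw -170.2 z [-0.004  0.    -1.   ] F [-5.2  0.1  1.1] w -0.0 q7 1.76
shift units [-0.033 -0.011  0.002] yaw units 0.001
```

```bash
python3 -m jog '1 -0.03 0 0 0;1 -0.03 0 0 0;1 0 0 0 0'; python3 d.py 562.6 63.6 35 9.8
```

```text
t: 14.72
tool_pos: [560.5, 64.1, 33.5]
orientation: [-0.085, 0.996, 0.0, -0.005]
contact_force: [-7.6, 0.1, -0.3]
width: -0.001
t 14.72 pos [560.5  64.1  33.5] yaw -170.2 z [-0.011 -0.001 -1.   ] F [-7.6  0.1 -0.3] w -0.001 q7 1.76
shift units [-0.033 -0.013 -0.025] yaw units 0.0
```

```bash
python3 -m jog '1 -0.04 0 -0.02 0;1 -0.04 0 0 0;1 -0.04 0 0 0;1 0 0 0 0;1 0 0 0 0'; python3 d.py 562.6 63.6 35 9.8
python3 - <<'E'
from h import *
b=arm.capture('side')
cv2.imwrite('pics/a5.png',cv2.resize(b[200:330,130:280,::-1],None,fx=4,fy=4))
E
```

```text
t: 15.35
tool_pos: [560.1, 63.6, 33.0]
orientation: [-0.085, 0.996, -0.0, -0.013]
contact_force: [-18.4, -1.9, 6.0]
width: 0.003
t 15.35 pos [560.1  63.6  33. ] yaw -170.22 z [-0.027 -0.002 -1.   ] F [-18.4  -1.9   6. ] w 0.003 q7 1.76
shift units [-0.04  -0.008 -0.035] yaw units -0.002
```

View pics/a5.png

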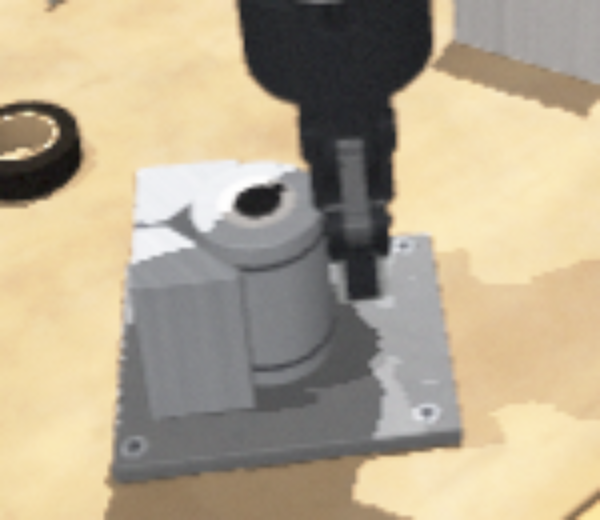

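The push reached 18 N with the roller no longer moving, so it is solidly stopped. Next I'll retreat, lift and move the arm toward the cover, then check that the roller is centred.

```bash
python3 -m jog '1 0.1 0 0 0;1 0.25 0 0 0;1 0.25 0 -0.1 0;1 0.25 0 -0.5 0;0 0 0 -0.7 0;-1 0 -0.4 -0.7 0;-1 0 -0.7 -0.7 0;-1 0 -0.7 -0.5 0;-1 0 -0.7 0 0;-1 0 -0.7 0 0;-1 0 -0.5 0 0;-1 0 0 0 0'; python3 d.py 468.2 -198.7 230 -25.5
python3 - <<'E'
from h import *
b=arm.capture('side');a=arm.capture('top')
cv2.imwrite('pics/top6.png',a[:,:,::-1]);cv2.imwrite('pics/side6.png',b[:,:,::-1])
cv2.imwrite('pics/a6.png',np.hstack([cv2.resize(b[220:330,150:250,::-1],None,fx=4,fy=4),cv2.resize(a[105:215,120:220,::-1],None,fx=4,fy=4)]))
E
```

```text
t: 16.9
tool_pos: [560.4, -166.5, 230.5]
orientation: [-0.082, 0.997, -0.001, 0.002]
contact_force: [-0.7, -0.2, 0.1]
width: 1.0
t 16.9 pos [ 560.4 -166.5  230.5] yaw -170.61 z [ 0.004 -0.002 -1.   ] F [-0.7 -0.2  0.1] w 1.0 q7 2.1
shift units [ 1.604 -0.279  0.005] yaw units 5.075
```

View pics/a6.png

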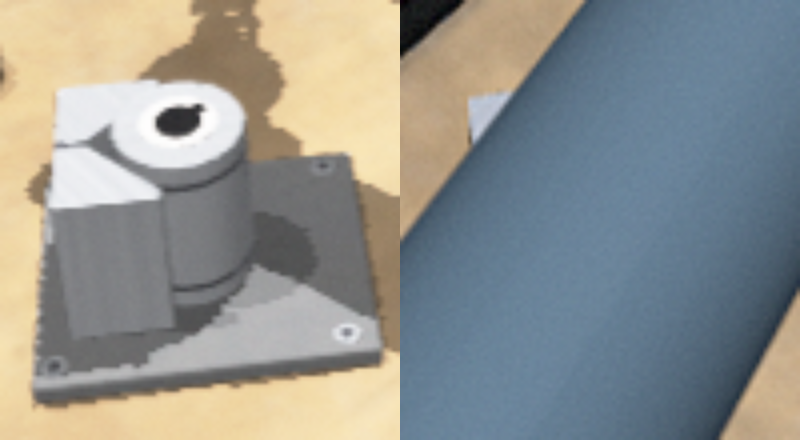

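View pics/top6.png

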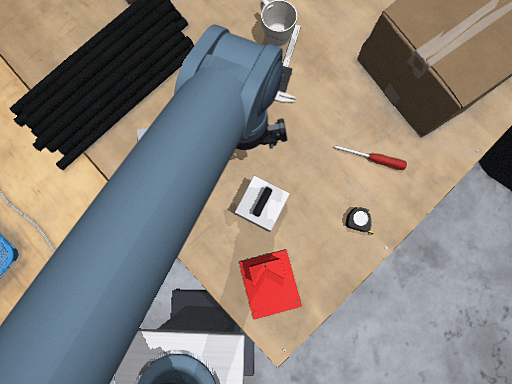

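```bash
python3 - <<'E'
from fit import *
im=cv2.imread('pics/side6.png')
p=[595.4,70.2,0.170]
k=5; big=cv2.resize(im[220:320,150:260],None,fx=k,fy=k,interpolation=cv2.INTER_CUBIC)
def W(L): 
    L=np.array(L,float);c,s=np.cos(p[2]),np.sin(p[2]); return np.c_[p[0]+c*L[:,0]-s*L[:,1],p[1]+s*L[:,0]+c*L[:,1],L[:,2]]
def dr(L,col):
    q=(w2px('side',W(L))-[150,220]+.5)*k; cv2.polylines(big,[np.round(q).astype(int).reshape(-1,1,2)],True,col,1)
th=np.linspace(0,2*np.pi,60)
dr([(-72,-62,10),(-72,62,10),(72,62,10),(72,-62,10)],(0,0,255))
dr([(57,-38,84),(13,-38,84),(13,-32,84),(45,0,84),(13,32,84),(13,38,84),(57,38,84)],(0,0,255))
for r,z in((28,90),):dr([(5.4+r*np.cos(a),r*np.sin(a),z) for a in th],(0,180,0))
cv2.imwrite('pics/ov6.png',big)
# roller centre in stand frame via pixel of bright white/bore center
c=px2w('side',[(178/4+150-.4,122/4+220-.4)],90)[0]; d=c[:2]-p[:2]; print(c, d@[np.cos(p[2]),np.sin(p[2])], d@[-np.sin(p[2]),np.cos(p[2])])
E
```

```text
[601.14674416  71.10060667  90.        ] 5.816270257171339 -0.08462346662805909
```

View pics/ov6.png

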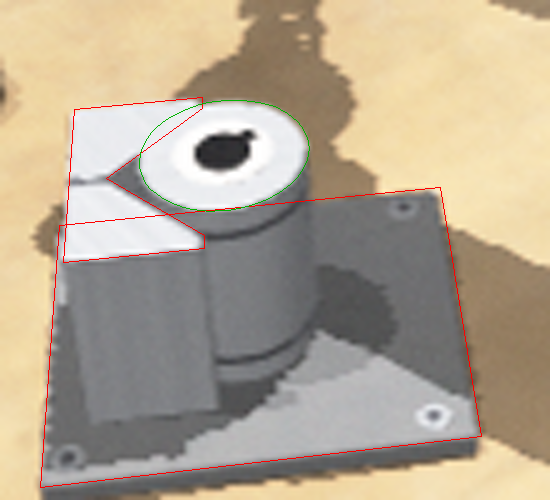

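The side overlay matches: the roller's measured centre in the stand frame is (5.8, -0.1) mm against a nominal (5.4, 0), so it is home. Next is the cover.

```bash
python3 -m jog '-1 0.3 -0.06 0 0;-1 0.5 -0.1 0 0;-1 0.5 -0.1 0 0;-1 0.3 0 0 0.4;-1 0 0 0 0.9;-1 0 0 0 0.9;-1 0 0 0 0.9;-1 0 0 0 0.9;-1 0 0 0.3 0.9;-1 0 0 0.3 0.18;-1 0 0 0 0;-1 0 0 0 0'; python3 d.py 468.2 -198.7 103 -25.5
python3 - <<'E'
from h import *
b=arm.capture('side');a=arm.capture('top')
cv2.imwrite('pics/a7.png',np.hstack([cv2.resize(b[80:230,200:340,::-1],None,fx=2.8,fy=2.8),cv2.resize(a[110:260,180:320,::-1],None,fx=2.8,fy=2.8)]))
E
```

```text
t: 18.5
tool_pos: [468.3, -193.3, 193.5]
orientation: [0.217, 0.976, 0.0, 0.0]
contact_force: [-0.2, -0.3, -0.8]
width: 0.999
t 18.5 pos [ 468.3 -193.3  193.5] yaw 154.92 z [ 0.001  0.    -1.   ] F [-0.2 -0.3 -0.8] w 0.999 q7 1.56
shift units [-0.035 -0.083  1.508] yaw units 0.061
```

View pics/a7.png

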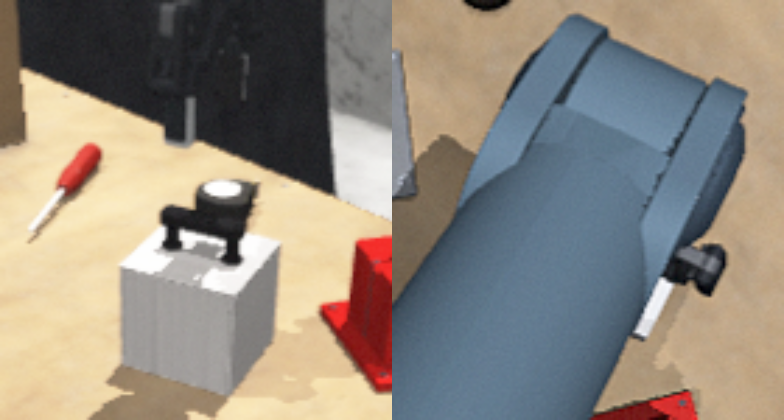

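```bash
python3 -m jog '-1 -0.03 -0.08 0.2 0.06;-1 0 0 0.4 0;-1 0 0 0.4 0;-1 0 0 0.25 0;-1 0 0 0.15 0;-1 0 0 0.08 0;-1 0 0 0 0;-1 0 0 0 0'; python3 d.py 468.2 -198.7 103 -25.5
python3 - <<'E'
from h import *
b=arm.capture('side')
cv2.imwrite('pics/a8.png',cv2.resize(b[120:230,220:330,::-1],None,fx=5,fy=5))
E
```

```text
t: 19.6
tool_pos: [468.5, -199.0, 104.7]
orientation: [0.221, 0.975, 0.0, 0.001]
contact_force: [-0.3, -0.5, -0.2]
width: 0.998
t 19.6 pos [ 468.5 -199.   104.7] yaw 154.44 z [ 0.001 -0.    -1.   ] F [-0.3 -0.5 -0.2] w 0.998 q7 1.67
shift units [0.008 0.002 0.028] yaw units -0.009
```

View pics/a8.png

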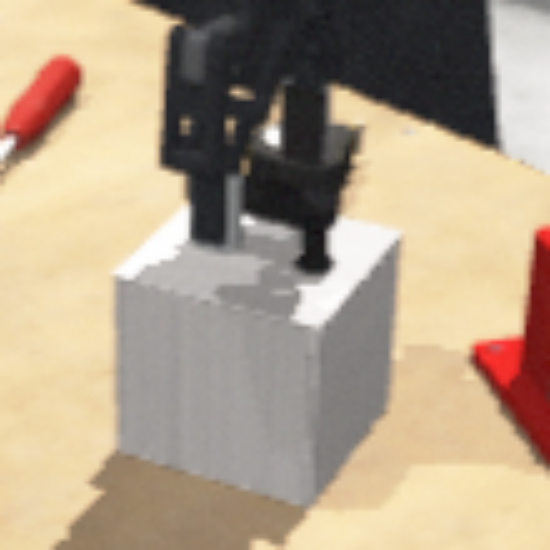

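```bash
python3 -m jog '0 0 0 0 0;0.4 0 0 0 0;0.7 0 0 0 0;1 0 0 0 0;1 0 0 0 0;1 0 0 0 0;1 0 0 0 0;1 0 0 0 0;1 0 0 0 0' 60; python3 d.py 468.2 -198.7 103 -25.5
```

```text
t: 20.78
tool_pos: [468.3, -198.6, 104.2]
orientation: [0.221, 0.975, 0.0, 0.0]
contact_force: [0.8, 1.6, 1.8]
width: 0.2
t 20.77 pos [ 468.3 -198.6  104.2] yaw 154.45 z [ 0.001  0.    -1.   ] F [0.8 1.6 1.8] w 0.2 q7 1.67
shift units [ 0.001 -0.003  0.021] yaw units -0.008
```

```bash
python3 -m jog '1 0 0 -0.1 0;1 0 0 -0.2 0;1 0 0 -0.35 0;1 0 0 -0.4 0;1 0 0 -0.4 0;1 0 0 -0.4 0;1 0 0 -0.3 0;1 0 0 -0.15 0;1 0 0 0 0'; python3 d.py 612.5 73 240 9.7
```

```text
t: 21.9
tool_pos: [468.0, -199.2, 242.6]
orientation: [0.221, 0.975, 0.0, 0.001]
contact_force: [0.2, -0.6, -3.3]
width: 0.197
t 21.9 pos [ 468.  -199.2  242.6] yaw 154.41 z [ 0.001 -0.    -1.   ] F [ 0.2 -0.6 -3.3] w 0.197 q7 1.52
shift units [-0.213  5.131  0.044] yaw units -5.132
```

```bash
python3 -m jog '1 0 0 0 -0.3;1 0 0 0 -0.6;1 0 0 0 -0.7;1 0 0 0 -0.8;1 0 0 0 -0.8;1 0 0 0 -0.8;1 0 0 0 -0.6;1 0 0 0 -0.4;1 0 0 0 -0.13;1 0 0 0 0'; python3 d.py 612.5 73 240 9.7
```

```text
t: 23.15
tool_pos: [467.6, -198.7, 241.5]
orientation: [-0.085, 0.996, 0.0, -0.001]
contact_force: [-0.1, 0.5, -2.4]
width: 0.199
t 23.15 pos [ 467.6 -198.7  241.5] yaw -170.3 z [-0.001  0.    -1.   ] F [-0.1  0.5 -2.4] w 0.199 q7 2.13
shift units [-3.144  4.057  0.021] yaw units 0.0
```

```bash
python3 -m jog '1 -0.1 0.15 0 0;1 -0.25 0.3 0 0;1 -0.35 0.45 0 0;1 -0.35 0.45 0 0;1 -0.35 0.45 0 0;1 -0.35 0.45 0 0;1 -0.35 0.45 0 0;1 -0.35 0.45 0 0;1 -0.3 0.4 0 0;1 -0.25 0.3 0 0;1 -0.14 0.2 0 0;1 0 0 0 0'; python3 -m jog '1 0 0 0 0;1 0 0 0 0';python3 d.py 612.5 73 240 9.7
python3 - <<'E'
from h import *
b=arm.capture('side');cv2.imwrite('pics/side9.png',b[:,:,::-1])
cv2.imwrite('pics/a9.png',cv2.resize(b[150:330,130:270,::-1],None,fx=3.3,fy=3.3,interpolation=2))
E
```

```text
t: 24.65
tool_pos: [612.9, 73.6, 241.8]
orientation: [-0.085, 0.996, -0.0, -0.0]
contact_force: [0.4, -1.2, -3.6]
width: 0.201
t: 24.9
tool_pos: [612.4, 70.6, 242.2]
orientation: [-0.083, 0.997, -0.0, -0.0]
contact_force: [-0.7, 0.1, -2.7]
width: 0.203
t 24.9 pos [612.4  70.6 242.2] yaw -170.45 z [-0.    -0.001 -1.   ] F [-0.7  0.1 -2.7] w 0.203 q7 1.68
shift units [-0.009  0.04   0.037] yaw units -0.021
```

View pics/a9.png

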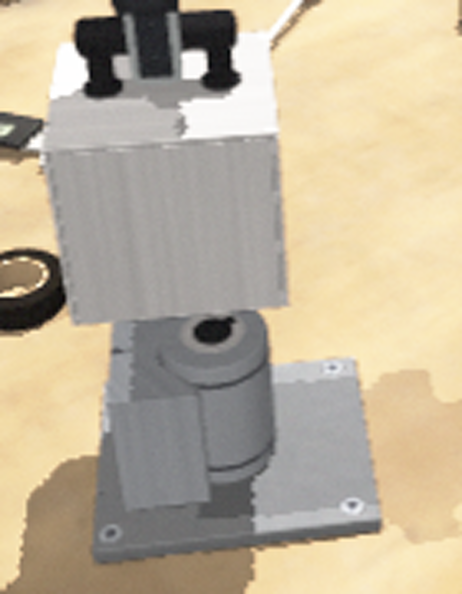

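```bash
python3 - <<'E'
from fit import *
k=3.3;f=lambda x,y:(x/k+130-.35,y/k+150-.35)
a,b=49,47;z=138
o=[('side',f(45,152),(a,b,z+95)),('side',f(277,133),(-a,b,z+95)),('side',f(72,325),(a,b,z)),('side',f(289,303),(-a,b,z)),('side',f(268,33),(-a,-b,z+95))]
x,r=fit(o,[612,72,.17]); print(x,r.tolist())
p=x
im=cv2.imread('pics/side9.png')
E
```

```text
[6.12053469e+02 6.98028664e+01 1.64825313e-01] [[-1.2, -0.6], [0.5, -0.2], [0.2, 0.3], [0.2, 1.0], [-0.1, -1.1]]
```

```bash
python3 -m jog '1 0 0 0.15 0;1 0 0.03 0.25 0;1 0 0 0.15 0;1 0 0 0.05 0;1 0 0 0 0;1 0 0 0 0;1 0 0 0 0';python3 d.py 612.7 73.3 204 9.7
python3 - <<'E'
from h import *
b=arm.capture('side');cv2.imwrite('pics/side10.png',b[:,:,::-1])
cv2.imwrite('pics/a10.png',cv2.resize(b[170:330,130:270,::-1],None,fx=3.7,fy=3.7,interpolation=2))
E
```

```text
t: 25.82
tool_pos: [612.8, 74.3, 206.7]
orientation: [-0.085, 0.996, 0.0, 0.001]
contact_force: [-0.5, -1.4, -2.4]
width: 0.198
t 25.82 pos [612.8  74.3 206.7] yaw -170.3 z [ 0.001  0.    -1.   ] F [-0.5 -1.4 -2.4] w 0.198 q7 1.69
shift units [ 0.005 -0.015  0.044] yaw units 0.001
```

View pics/a10.png

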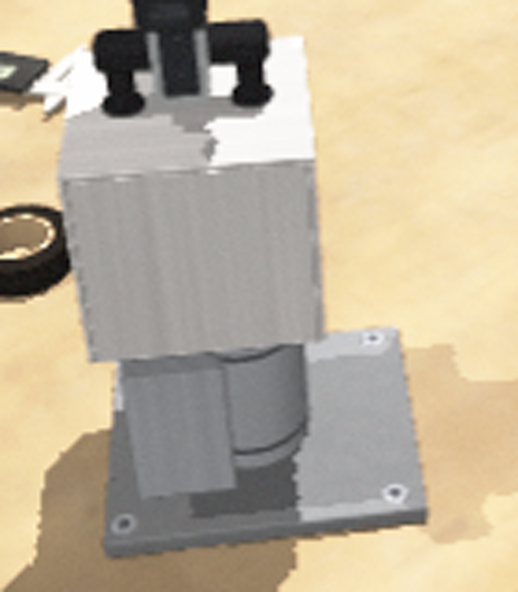

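```bash
python3 - <<'E'
from fit import *
k=3.7;f=lambda x,y:(x/k+130-.35,y/k+170-.35)
a,b=49,47;z=102.5
o=[('side',f(63,180),(a,b,z+95)),('side',f(317,162),(-a,b,z+95)),('side',f(90,361),(a,b,z)),('side',f(324,340),(-a,b,z)),('side',f(304,40),(-a,-b,z+95))]
x,r=fit(o,[612,72,.17]); print(x,r.tolist())
E
python3 -m jog '1 0 -0.01 0.04 0;1 0 0 0.04 0;1 0 0 0.05 0;1 0 0 0.05 0;1 0 0 0 0;1 0 0 0 0';python3 d.py 612.7 73.3 114 9.7
```

```text
[6.11711493e+02 7.44193551e+01 1.57186779e-01] [[-1.6, -0.3], [-0.2, -0.9], [0.2, 0.9], [1.0, 0.7], [0.3, -1.1]]
t: 26.62
tool_pos: [612.5, 73.7, 195.2]
orientation: [-0.085, 0.996, -0.0, -0.0]
contact_force: [-0.5, -1.0, -2.0]
width: 0.198
t 26.62 pos [612.5  73.7 195.2] yaw -170.29 z [-0. -0. -1.] F [-0.5 -1.  -2. ] w 0.198 q7 1.69
shift units [-1.000e-03 -7.000e-03  1.354e+00] yaw units 0.001
```

```bash
python3 -m jog '1 0 0 0.06 0;1 0 0 0.08 0;1 0 0 0.08 0;1 0 0 0.08 0;1 0 0 0 0';python3 d.py 612.7 73.3 114 9.7
```

```text
t: 27.25
tool_pos: [611.9, 73.6, 176.5]
orientation: [-0.085, 0.996, -0.0, -0.001]
contact_force: [-0.6, 0.9, -3.1]
width: 0.191
t 27.25 pos [611.9  73.6 176.5] yaw -170.29 z [-0.001 -0.    -1.   ] F [-0.6  0.9 -3.1] w 0.191 q7 1.7
shift units [-0.013 -0.007  1.042] yaw units 0.001
```

```bash
python3 -m jog '1 0 0 0.08 0;1 0 0 0.12 0;1 0 0 0.15 0;1 0 0 0.15 0;1 0 0 0.15 0;1 0 0 0.12 0;1 0 0 0.08 0;1 0 0 0.05 0;1 0 0 0 0';python3 d.py 612.7 73.3 114 9.7
```

```text
t: 28.38
tool_pos: [612.4, 73.7, 123.2]
orientation: [-0.085, 0.996, -0.0, -0.0]
contact_force: [-0.0, -0.4, -3.2]
width: 0.194
t 28.38 pos [612.4  73.7 123.2] yaw -170.29 z [-0. -0. -1.] F [-0.  -0.4 -3.2] w 0.194 q7 1.72
shift units [-0.003 -0.007  0.153] yaw units 0.001
```

```bash
python3 -m jog '1 0 0 0.05 0;1 0 0 0.05 0;1 0 0 0.03 0;1 0 0 0.02 0;1 0 0 0 0;1 0 0 0 0';python3 d.py 612.7 73.3 114 9.7
```

```text
t: 29.12
tool_pos: [612.5, 73.6, 114.3]
orientation: [-0.085, 0.996, -0.0, 0.0]
contact_force: [1.4, -0.0, -3.0]
width: 0.198
t 29.12 pos [612.5  73.6 114.3] yaw -170.29 z [ 0. -0. -1.] F [ 1.4 -0.  -3. ] w 0.198 q7 1.73
shift units [-0.002 -0.005  0.005] yaw units 0.001
```

```bash
python3 -m jog '1 0 0 0.02 0;1 0 0 0.015 0;1 0 0 0 0;1 0 0 0 0';python3 d.py 612.7 73.3 114 9.7
```

```text
t: 29.62
tool_pos: [612.9, 74.3, 114.0]
orientation: [-0.085, 0.996, 0.001, 0.0]
contact_force: [-4.3, 0.6, 5.9]
width: 0.199
t 29.62 pos [612.9  74.3 114. ] yaw -170.28 z [ 0.     0.001 -1.   ] F [-4.3  0.6  5.9] w 0.199 q7 1.73
shift units [ 0.005 -0.015 -0.   ] yaw units 0.003
```

The cover is seated: the force reversed to +6 N at the expected height (TCP 114 mm). I'll open, raise and look.

```bash
python3 -m jog '0.6 0 0 0 0;0.4 0 0 0 0;0 0 0 0 0;-0.5 0 0 0 0;-1 0 0 0 0;-1 0 0 0 0;-1 0 0 0 0;-1 0 0 -0.2 0;-1 0 0 -0.5 0;-1 0 0 -0.7 0;-1 0 0 -0.7 0;-1 0 0 -0.3 0'; python3 -m jog '-1 0 -0.4 0 0;-1 0 -0.7 0 0;-1 0 -0.7 0 0;-1 0 -0.7 0 0;-1 0 -0.7 0 0;-1 0 -0.4 0 0;-1 0 0 0 0;-1 0 0 0 0'; python3 - <<'E'
from fit import *
b=arm.capture('side');cv2.imwrite('pics/side11.png',b[:,:,::-1])
big=cv2.resize(b[210:330,130:270,::-1],None,fx=4,fy=4,interpolation=2)
q=[]
p=[595.4,70.2,0.170];c,s=np.cos(p[2]),np.sin(p[2])
for L in ([(x,y,10) for x,y in((-72,-62),(-72,62),(72,62),(72,-62))],[(17.2+x,y,105) for x,y in((-49,-47),(-49,47),(49,47),(49,-47))],[(66.2,47,105),(66.2,47,10),(-31.8,47,10),(-31.8,47,105)]):
    L=np.array(L,float);W=np.c_[p[0]+c*L[:,0]-s*L[:,1],p[1]+s*L[:,0]+c*L[:,1],L[:,2]]
    cv2.polylines(big,[np.round((w2px('side',W)-[130,210]+.5)*4).astype(int).reshape(-1,1,2)],True,(0,0,255),1)
cv2.imwrite('pics/a11.png',big)
a=arm.capture('top');cv2.imwrite('pics/top11.png',a[:,:,::-1])
E
```

```text
t: 31.12
tool_pos: [614.3, 73.5, 260.2]
orientation: [-0.084, 0.996, 0.0, 0.003]
contact_force: [0.2, 0.6, -0.2]
width: 1.001
t: 32.12
tool_pos: [648.8, -137.2, 255.4]
orientation: [-0.085, 0.996, 0.001, -0.001]
contact_force: [0.2, 1.0, 0.1]
width: 1.001
```

View pics/a11.png

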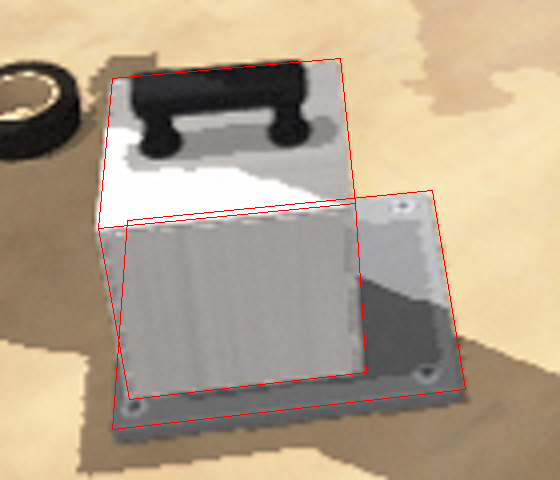

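View pics/side11.png

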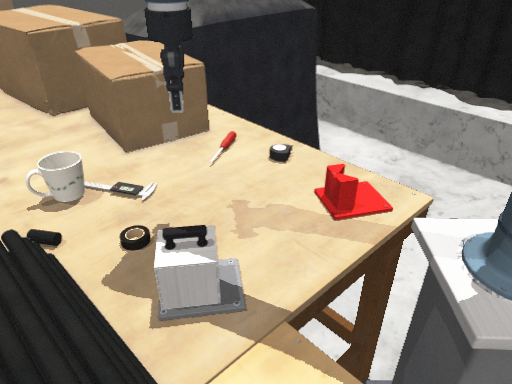

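The cover sits flat at its seat. In the crop, its front face runs from (100,230) to (365,373) and matches the predicted outline. The tape measure, screwdriver, tape roll and red stand look undisturbed, and the arm is clear. Handing in.

```bash
python3 -m jog '-1 0 0 0 0;-1 0 0 0 0'; python3 -c "
from cell import arm
print(arm.sign_off())"
```

```text
t: 32.48
tool_pos: [649.0, -138.2, 256.2]
orientation: [-0.085, 0.996, 0.0, 0.0]
contact_force: [-0.3, -0.5, -0.5]
width: 0.998
the job is handed in; nothing more can be done
None
```

The roller is home in the grey V-stand with the cover seated flat over it, and I handed the job in at about 32.5 s; no verdict came back.

- **Roller:** I stood it on the plate in front of the V, released it and pushed it in with shut fingers up to 18 N, by which point it had stopped moving. In the side picture taken before covering, its centre was at (5.8, -0.1) mm in the stand's frame, against a nominal (5.4, 0).
- **Cover:** I turned it about 35° to line up with the stand and lowered it without any jam. It touched down at the height expected for sitting flat on the plate, and the final side picture matches the predicted outline to about a pixel.
- **Other things:** the tape measure, screwdriver and tape roll look unmoved in the side picture, compared by eye.
- **Disagreements:** the two cameras differed by about 3.5 mm on the stand's y position. I relied on the side camera, which agreed with the arm to about 1 mm. The arm hid the stand from the top camera after the push, and I did not review the last top picture, so the final checks rest on the side view and the force readings.

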